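Close the contact head on a battery cell and latch it

ROBOT

A 6-joint arm with a two-finger parallel gripper is mounted at the origin on a cart in front of the work surface, level with it; the furniture and walls round the work are solid. World frame = base frame: x ahead of the robot, y to its left, z up, the work surface at z = 0. Lengths are in m, angles in rad, forces in N, time in s.
With the tool pointing down it reaches from about 0.425 to 0.95 m from the base axis. Payload 3.5 kg.
Tool frame: the origin (TCP) lies between the finger pads; the fingertips stand 19 mm ahead of it and the grasp point (between the pads) is the TCP; z points along the fingers, y is the line along which they close (so a half turn about z gives the same grasp; the last joint's range is limited). The gripper opens to 85 mm and grips with 20 to 120 N. Pads are 22 mm wide; open, the fingers measure 114 mm over their backs; the gripper's body (76 mm by 85 mm) begins 54 mm behind the grasp point. The pads swing forward as they close: fully open they stand 13 mm farther back than shut.
Start: joints at [1.084, 0.286, 1.577, -0, 1.279, -0.15], TCP at [0.223, 0.637, 0.25] pointing down, gripper open.
Joint ranges: [-2.77, 2.77], [-0.9, 2.22], [0.21, 2.48], [-1.53, 4.67], [0.24, 2.81], [-2.84, 2.84]. Speed limits (rad/s): [2.79, 2.79, 3.14, 3.14, 3.14, 3.14].

INTERFACE

Orientations are given as a unit quaternion [x, y, z, w].
In Python, from plant import get_state, cams, ctrl gives the robot as it stands. The module is installed in compiled form; this text tells all that it offers.
- The arm moves only by the tool jog_arm, never from a script. Its argument "deltas" is text: rows parted by semicolons, each of 6 numbers parted by spaces: the shift along the world's x, y, z normalised to -1 to 1, where 1 is 0.02 m, then the turn, a rotation vector about the world's x, y, z normalised to -1 to 1, where 1 is 0.1 rad. In form: x y z ax ay az; .... A call has 1 to 20 rows; each row shifts and turns the commanded pose from where the row before left it; what a row does not reach is not made up. A row lasts 1/8 s, in which the tool goes at most 62.5 mm and 10.7 degrees, less where a joint would pass 70% of its speed; a pose out of reach is approached as far as the arm can. A call with a number of a shift or a turn outside -1 to 1 is refused whole. A call with a gripper value outside its range is refused whole. "gripper" is the opening, from 0 (shut) to 1 (fully open), set as the call begins (left out, the last holds). The fingers move at their own pace and stop on an object; "squeeze" is the grip in N (left out, the last holds). Time passes only in rows, so rows that do not move let the fingers close. It gives the time, the measured TCP pose, the force, the opening and the grip force at its end, in the units of the state.
- get_state(): the state, without advancing time (a new reading comes with each control period).
- cams.read_camera(name): name is "side" or "top"; returns a dict with "color" (480x640x3 uint8, blue, green, red), "vfov" (degrees; the focal length in pixels is half the picture's height over the tangent of half this angle, whatever the lens; pixels are square), "cx", "cy" (the principal point, pixels), "rvec" (rotation vector, rad) and "tvec" (3), from world to camera coordinates, as OpenCV has them. Camera axes: x right, y down, z forward; pixel columns grow to the right and rows downward; lengths in m; the calibration is good to about 2 mm. A picture is of the moment at which its call begins. There is no depth.
- ctrl.sign_off(): hands the job in; it is judged then, once.
The state is a dict: "time": time; "qpos": joint angles; "dq": joint speeds; "joint_efforts": joint torques, N m; "eef_pos": TCP position; "tcp_rot": TCP orientation; "contact_force": force on the tool from outside, world axes, zero at the start; "wrist_torque": the same for the moment, N m; "opening": opening from 0.0 (shut) to 1.0 (fully open); "finger_force": force on a finger pad.
Only numpy, scipy, OpenCV 4.12 (cv2) and the standard library are available. Lean on these libraries where they do the work, as an engineer would, in place of code of your own. Each camera call takes 0.05 s, during which the arm holds its last target. There are 200 camera calls.

TASK

A battery cell lies in the test fixture with its terminals towards the contact head. Push the contact head fully home against its stops, pushing it on its centre line so that it does not jam between the rails, then turn the latch knob clockwise to its end stop so that the latch arm holds the head closed, and let go.

Things in the scene. Friction and masses are not known exactly. Their poses are not given: they have to be found in the camera images.
- fixture: Cell test fixture, fixed: aluminium bed 336 x 235 mm, top 12 mm above the bench. Origin on the bench under the middle of the track; x along the two steel rails towards the cell, y left, z up. Rails 157 mm apart inside, tops at 36 mm, with lips over the head's shoe so it cannot be lifted out. The cell lies flat at x 60 to 149 mm, 48 mm high, terminals facing -x. Stops on the rails halt the head.
- contact_head: Black slide between the rails, 44 mm long (x), 154 mm wide (y), top 56 mm above the bench, two light sprung brass pins in front. Origin at its underside's centre, 12 mm above the bench; x to the cell. Starts 55 to 85 mm short; home when its origin is at x = 0 of the fixture. 0.8 kg, slides with about 5 N; 1.5 mm side play; jams if pushed 40 mm or more off its centre line.
- handle_top (a point): Middle of the top face, 50 mm above the bench, of the ribbed aluminium handle block at the middle of the head's rear. The block is 30 mm wide (y of the head), 30 mm long (x) and 34 mm high; the head's body, 6 mm taller, begins 15 mm ahead of this point. Fingers may reach down beside or behind it to 20 mm above the bench. Axes as the head's.
- knob_grip (a point): Middle of the top face of the latch knob, on its vertical axis, 88 mm above the bench, beside the right rail. The knob is a black wing bar 64 mm long, 14 mm thick, reaching 34 mm down. The frame turns with it: x along the wing and the 61 mm steel latch arm under it, z up. At the end stop the arm points along the fixture's +y, 1 mm behind the homed head; if the head is not home the arm strikes it.
- latch_knob (a joint): Turn of the latch knob, rad, growing clockwise seen from above: 0 at the open stop (starts between 0 and 0.45), 2.2 at the closed end stop. Turns with a steady friction of 0.1 N m and stays where it is left.

How it is judged:
On the way, in this order (a step that is already met when the one before it is completed fails the run):
1. the contact head is pushed home, within 3 mm of its stops (x of contact_head in the frame of fixture above -0.003 m), for 0.2 s.
2. the latch knob is turned clockwise to its end stop (value of joint latch_knob above 2.12 rad), for 0.2 s.
At the end, for the whole second after the job is handed in: The contact head rests within 3 mm of its stops, and the latch knob stands within 0.08 rad of its clockwise end stop, with the latch arm behind the head; both at rest and let go (x of contact_head in the frame of fixture above -0.003 m and value of joint latch_knob above 2.12 rad and linear speed of contact_head below 0.01 m/s and velocity of joint latch_knob below 0.05 rad/s); the robot touches nothing.
It also fails if it takes over 58 s, if anything falls off the work surface, if the arm or the gripper's body presses on something with over 40 N, if the wrist force passes 120 N, or if a joint passes its speed limit or range.

## Working session

There is one attempt and no reset: what is moved stays moved. The work goes in short steps, Python scripts to look and compute and a tool call to move; the robot and the scene stay as the last step left them, time stands still between calls to the robot, and variables do not carry over. Pictures are saved under pics/ and viewed, at most 10 in all, crops included, and the job is handed in when it is done.

Besides the shell and the picture viewer there is one more tool, called after ">>>" as a command line: name --argument value ..., lists and objects as JSON in quotes. jog_arm: Moves the arm, as the interface text tells. Its arguments: {"type":"object","properties":{"deltas":{"type":"string"},"gripper":{"type":"number"},"squeeze":{"type":"number"}},"required":["deltas"]}

```bash
mkdir -p pics; python3 - <<'E'
from plant import get_state,cams
import cv2
for n in("top","side"):
    c=cams.read_camera(n);cv2.imwrite(f"pics/{n}0.png",c["color"]);print(n,{k:v for k,v in c.items() if k!="color"})
s=get_state();print(s["time"],s["eef_pos"],s["tcp_rot"],s["opening"])
E
```

```text
top {'vfov': 56.493366080793194, 'cx': 321.35918252071843, 'cy': 240.8842998215643, 'rvec': array([ 2.131485  , -2.16283945,  0.11705316]), 'tvec': array([-0.23552931,  0.55830967,  0.86153831])}
side {'vfov': 45.12483532878291, 'cx': 324.3580437033523, 'cy': 251.16439171786425, 'rvec': array([ 0.31555902, -2.59233148,  1.49946107]), 'tvec': array([0.47172134, 0.25592475, 0.55825837])}
0.1 [0.22277144 0.63658712 0.24905584] [ 1.67609300e-01  9.85852900e-01 -1.02865889e-03 -3.50947693e-04] 1.0027223881523537
```

View pics/top0.png

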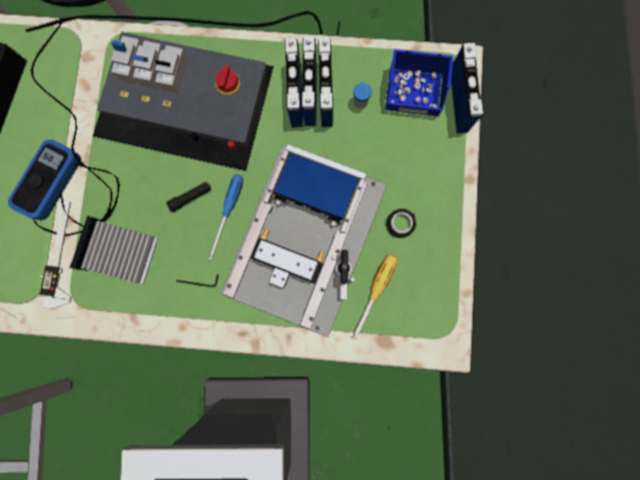

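View pics/side0.png

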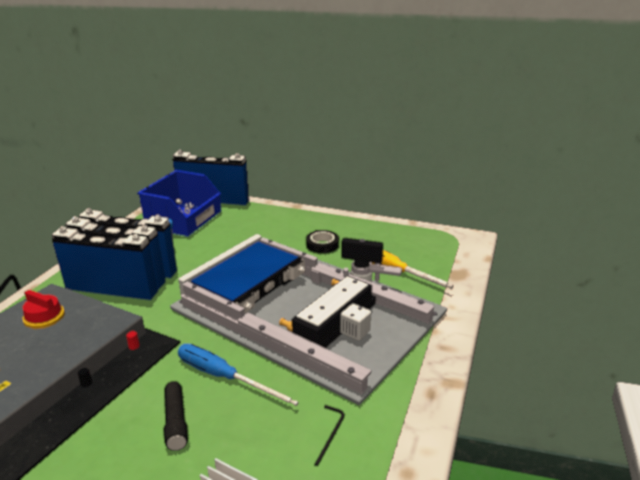

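```bash
cat > h.py <<'E'
import numpy as np,cv2
from plant import get_state,cams
def cam(n):
    c=cams.read_camera(n);f=240/np.tan(np.radians(c["vfov"]/2))
    c["K"]=np.array([[f,0,c["cx"]],[0,f,c["cy"]],[0,0,1]]);return c
def proj(c,P): return cv2.projectPoints(np.float64(P).reshape(-1,3),c["rvec"],c["tvec"],c["K"],None)[0].reshape(-1,2)
def back(c,uv,z):
    R=cv2.Rodrigues(c["rvec"])[0];C=-R.T@c["tvec"]
    d=(R.T@np.linalg.inv(c["K"])@np.c_[np.reshape(uv,(-1,2)),np.ones(np.size(uv)//2)].T).T
    return C+d*((z-C[2])/d[:,2])[:,None]
def crop(c,u,v,w,h,s,name):
    cv2.imwrite(name,cv2.resize(c["color"][v:v+h,u:u+w],None,fx=s,fy=s,interpolation=cv2.INTER_CUBIC))
E
python3 - <<'E'
from h import *
c=cam("top");print(-cv2.Rodrigues(c["rvec"])[0].T@c["tvec"]);crop(c,215,140,180,200,3,"pics/t1.png")
print(proj(c,[[0,0,0],[.223,.637,.25],[.5,0,0],[.5,.1,0]]))
c=cam("side");print(-cv2.Rodrigues(c["rvec"])[0].T@c["tvec"]);crop(c,165,225,290,190,2.7,"pics/s1.png")
E
```

```text
[ 0.44129645 -0.25907402  0.92063571]
[[ 199.23282543  530.37831671]
 [-280.86084168  456.75335094]
 [ 204.37537021  271.01849576]
 [ 156.3997895   271.71916562]]
[0.36640064 0.46027469 0.50355605]
```

View pics/t1.png

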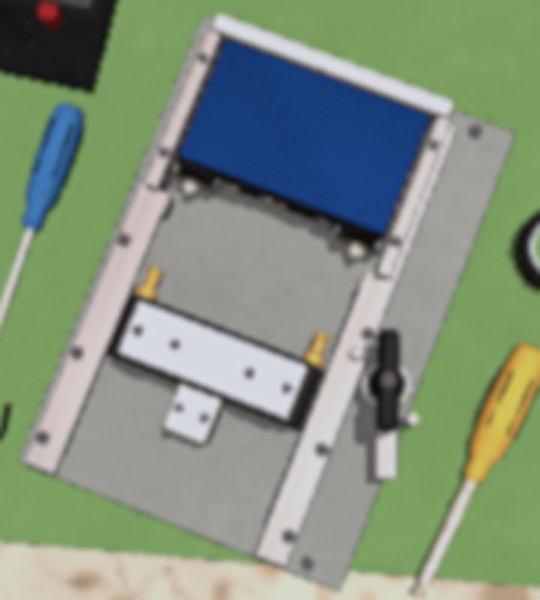

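View pics/s1.png

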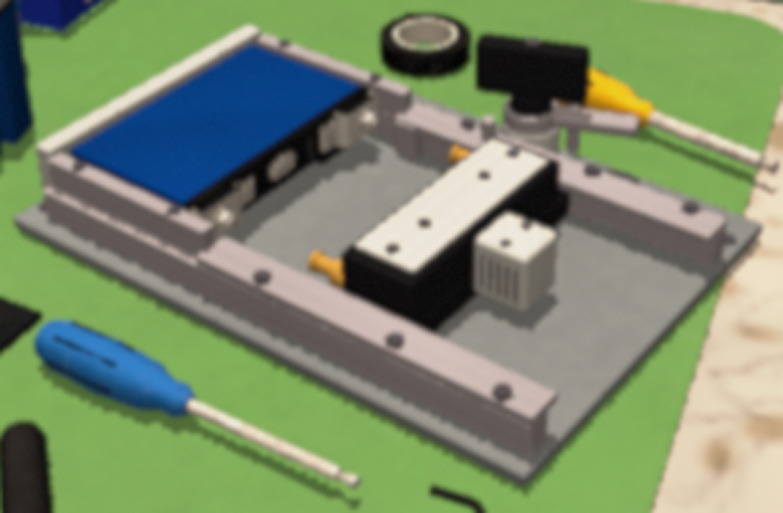

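```bash
python3 - <<'E'
from h import *
c=cam("top");g=lambda p,z:back(c,np.array([215,140])+np.array(p)/3.,z)
s=cam("side");gs=lambda p,z:back(s,np.array([165,225])+np.array(p)/2.7,z)
r=g([[58,473],[258,555],[168,195],[357,285]],.036);print("rail inner",r)
for a in(r[2]-r[0],r[3]-r[1]):print(np.degrees(np.arctan2(a[1],a[0])))
H=g([[137,300],[312,365],[297,423],[118,345]],.056);print("head",H,H.mean(0))
B=g([[180,384],[222,398],[207,444],[163,430]],.050);print("hand",B,B.mean(0))
ce=g([[222,38],[437,115],[378,238],[180,160]],.048);print("cell",ce,ce.mean(0))
k=g([[387,380],[388,331],[388,430]],.088);print("knob",k);print("armtip",g([[385,475]],.05))
print("side hand",gs([[513,212],[557,229],[520,251],[475,233]],.05).mean(0))
print("side knob",gs([[479,38],[588,46],[533,42]],.088))
print("bed corners side",gs([[525,485],[760,228]],.012),"top",g([[340,590],[513,132]],.012))
E
```

```text
rail inner [[ 0.444294   -0.07055929  0.036     ]
 [ 0.38961559 -0.20175549  0.036     ]
 [ 0.62920206 -0.14286055  0.036     ]
 [ 0.56591373 -0.26913375  0.036     ]]
-21.35609117496667
-20.916036866396407
head [[ 0.55552303 -0.12528256  0.056     ]
 [ 0.51132446 -0.23893028  0.056     ]
 [ 0.47407648 -0.22880268  0.056     ]
 [ 0.52622934 -0.11301753  0.056     ]] [ 0.51678833 -0.17650826  0.056     ]
hand [[ 0.50069384 -0.15264763  0.05      ]
 [ 0.49118804 -0.18000349  0.05      ]
 [ 0.46157726 -0.17015382  0.05      ]
 [ 0.47100528 -0.14159173  0.05      ]] [ 0.4811161  -0.16109917  0.05      ]
cell [[ 0.73389417 -0.18084154  0.048     ]
 [ 0.67790902 -0.32430242  0.048     ]
 [ 0.59532249 -0.28338312  0.048     ]
 [ 0.65029326 -0.15243627  0.048     ]] [ 0.66435473 -0.23524084  0.048     ]
knob [[ 0.49869863 -0.2861598   0.088     ]
 [ 0.52928952 -0.2873894   0.088     ]
 [ 0.4677556  -0.28616495  0.088     ]]
armtip [[ 0.44013678 -0.28489734  0.05      ]]
side hand [ 0.48256898 -0.16031879  0.05      ]
side knob [[ 0.52907657 -0.28264533  0.088     ]
 [ 0.46880797 -0.28748917  0.088     ]
 [ 0.49905458 -0.28501623  0.088     ]]
bed corners side [[ 0.45159509 -0.02965024  0.012     ]
 [ 0.36566753 -0.24563423  0.012     ]] top [[ 0.36462385 -0.25462655  0.012     ]
 [ 0.67460437 -0.37927253  0.012     ]]
```

>>> jog_arm --deltas "1 -1 0 0 0 -0.42;1 -1 0 0 0 0;1 -1 0 0 0 0;1 -1 0 0 0 0;1 -1 0 0 0 0;1 -1 0 0 0 0;1 -1 0 0 0 0;1 -1 0 0 0 0;1 -1 0 0 0 0;1 -1 0 0 0 0;0.8 -1 0 0 0 0;0 -1 0 0 0 0;0 -1 0 0 0 0;0 -1 0 0 0 0;0 -1 0 0 0 0;0 -1 0 0 0 0;0 -1 0 0 0 0;0 -1 0 0 0 0;0 -1 0 0 0 0;0 -1 0 0 0 0" --gripper 0

```text
time: 2.8
eef_pos: [0.439, 0.2357, 0.2503]
tcp_rot: [0.188, 0.982, -0.0, 0.0]
contact_force: [-0.0, -0.6, -0.4]
opening: 0.002
finger_force: 0.0
```

>>> jog_arm --deltas "0 -1 0 0 0 0;0 -1 0 0 0 0;0 -1 0 0 0 0;0 -1 0 0 0 0;0 -1 0 0 0 0;0 -1 0 0 0 0;0 -1 0 0 0 0;0 -1 0 0 0 0;0 -1 0 0 0 0;0 -1 0 0 0 0;0 -1 0 0 0 0;0 -1 0 0 0 0;0 -1 0 0 0 0;0 -1 0 0 0 0;0 -1 0 0 0 0;0 -1 0 0 0 0;0 -1 0 0 0 0;0 -1 0 0 0 0;0 -1 0 0 0 0;0 0 0 0 0 0"

```text
time: 5.3
eef_pos: [0.4386, -0.1441, 0.2503]
tcp_rot: [0.189, 0.982, 0.0, -0.0]
contact_force: [0.1, 1.1, -0.1]
opening: 0.001
finger_force: 0.0
```

>>> jog_arm --deltas "0 0 -1 0 0 0;0 0 -1 0 0 0;0 0 -1 0 0 0;0 0 -1 0 0 0;0 0 -1 0 0 0;0 0 -1 0 0 0;0 0 -1 0 0 0;0 0 -1 0 0 0;0 0 -1 0 0 0;0 0 -0.7 0 0 0;0 0 -0.5 0 0 0;0 0 0 0 0 0"

```text
time: 6.8
eef_pos: [0.4387, -0.1426, 0.0458]
tcp_rot: [0.188, 0.982, 0.0, -0.001]
contact_force: [-0.6, 1.0, 0.3]
opening: -0.0
finger_force: 0.0
```

```bash
python3 - <<'E'
from h import *
c=cam("side");crop(c,165,205,290,210,2.7,"pics/s2.png")
E
```

```text
(no output)
```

View pics/s2.png

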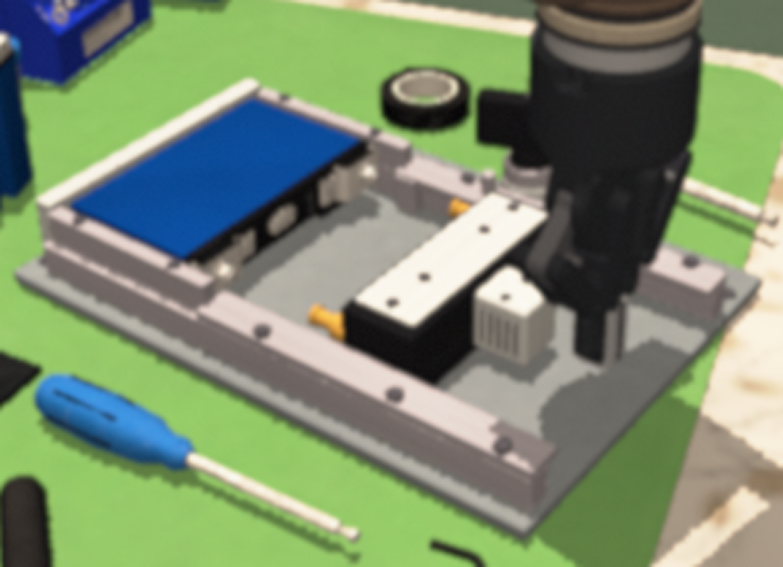

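>>> jog_arm --deltas "0.46 -0.185 0 0 0 0;0.46 -0.185 0 0 0 0;0.46 -0.185 0 0 0 0;0.46 -0.185 0 0 0 0;0.46 -0.185 0 0 0 0;0.46 -0.185 0 0 0 0;0 0 0 0 0 0"

```text
time: 7.72
eef_pos: [0.4932, -0.1646, 0.0459]
tcp_rot: [0.188, 0.982, 0.001, -0.003]
contact_force: [-5.1, 2.1, 3.2]
opening: -0.001
finger_force: 2.7
```

>>> jog_arm --deltas "0.23 -0.093 0 0 0 0;0.23 -0.093 0 0 0 0;0.12 -0.05 0 0 0 0;0.12 -0.05 0 0 0 0;0.12 -0.05 0 0 0 0;0 0 0 0 0 0"

```text
time: 8.48
eef_pos: [0.5079, -0.1706, 0.0458]
tcp_rot: [0.188, 0.982, 0.001, -0.005]
contact_force: [-10.0, 3.6, 6.5]
opening: 0.005
finger_force: 5.3
```

>>> jog_arm --deltas "0.12 -0.05 0 0 0 0;0.12 -0.05 0 0 0 0;0 0 0 0 0 0"

```text
time: 8.85
eef_pos: [0.5099, -0.1712, 0.0458]
tcp_rot: [0.187, 0.982, 0.002, -0.01]
contact_force: [-20.5, 5.8, 16.3]
opening: 0.0
finger_force: 10.4
```

>>> jog_arm --deltas "0.12 -0.05 0 0 0 0;0.12 -0.05 0 0 0 0;0 0 0 0 0 0;0 0 0 0 0 0"

```text
time: 9.35
eef_pos: [0.5112, -0.1709, 0.0456]
tcp_rot: [0.187, 0.982, 0.004, -0.016]
contact_force: [-30.5, 11.7, 26.9]
opening: 0.001
finger_force: 16.6
```

```bash
python3 - <<'E'
from h import *
c=cam("side");crop(c,165,205,290,210,2.7,"pics/s3.png")
E
```

```text
(no output)
```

View pics/s3.png

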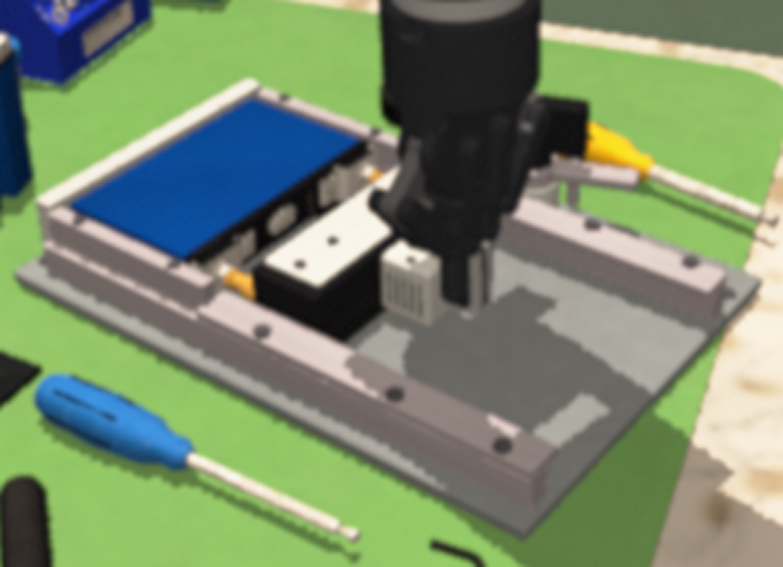

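```bash
python3 - <<'E'
from h import *
s=cam("side");gs=lambda p,z:back(s,np.array([165,205])+np.array(p)/2.7,z)
d=np.array([np.cos(.379),-np.sin(.379),0])
for a,b,z in(((412,327),(320,287),.056),((355,300),(263,262),.056),((475,287),(382,253),.05)):
    A,B=gs([a,b],z);print((B-A)@d,B)
cf=gs([185,258],.048)[0];hf=gs([263,262],.056)[0];print("gap",(cf-hf)@d)
t=cam("top")
crop(t,215,140,180,200,3,"pics/t2.png")
E
```

```text
0.05572308646692368 [ 0.57386355 -0.12814578  0.056     ]
0.057451618962826384 [ 0.60810499 -0.14180152  0.056     ]
0.055536790391073336 [ 0.55478158 -0.17168661  0.05      ]
gap 0.04302842573778994
```

View pics/t2.png

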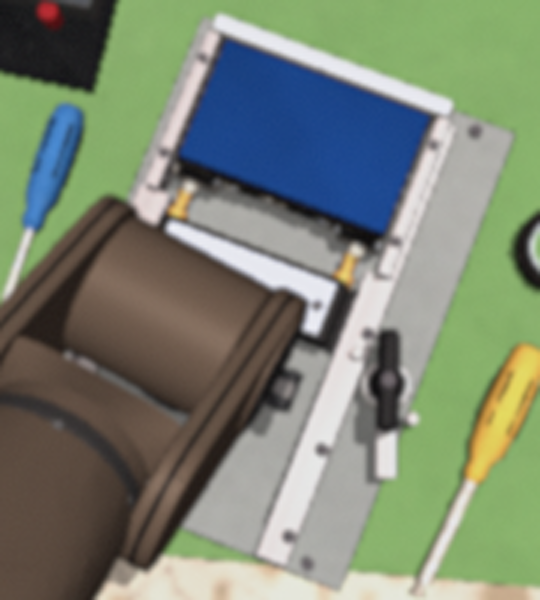

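>>> jog_arm --deltas "-0.93 0.37 0 0 0 0;-0.93 0.37 0 0 0 0;0 0 1 0 0 0;0 0 1 0 0 0;0 0 1 0 0 0;0 0 1 0 0 0;0 0 1 0 0 0.9;0 0 0.2 0 0 0.9;0.2 -1 0 0 0 0.9;0.2 -1 0 0 0 1;0.2 -1 0 0 0 0;0.2 -1 0 0 0 0;0 -1 0 0 0 0;0 -1 0 0 0 0;0 -0.43 0 0 0 0;0 0 0 0 0 0" --gripper 0.6

```text
time: 11.5
eef_pos: [0.4989, -0.2902, 0.1502]
tcp_rot: [0.005, 1.0, 0.0, -0.0]
contact_force: [-0.5, -0.3, -0.5]
opening: 0.6
finger_force: 0.0
```

```bash
python3 - <<'E'
from h import *
s=get_state();print(s["eef_pos"],s["tcp_rot"],s["contact_force"],s["qpos"],s["opening"])
c=cam("side");crop(c,165,205,290,210,2.7,"pics/s4.png")
E
```

```text
[ 0.49885023 -0.29020995  0.15022569] [ 4.94802026e-03  9.99987744e-01  1.48285211e-04 -7.87063114e-05] [-0.49437132 -0.3192213  -0.47152654] [-7.02684390e-01  1.76457897e-01  1.90114550e+00  1.44235008e-04
  1.06430043e+00 -2.26365463e+00] 0.5997381551931653
```

View pics/s4.png

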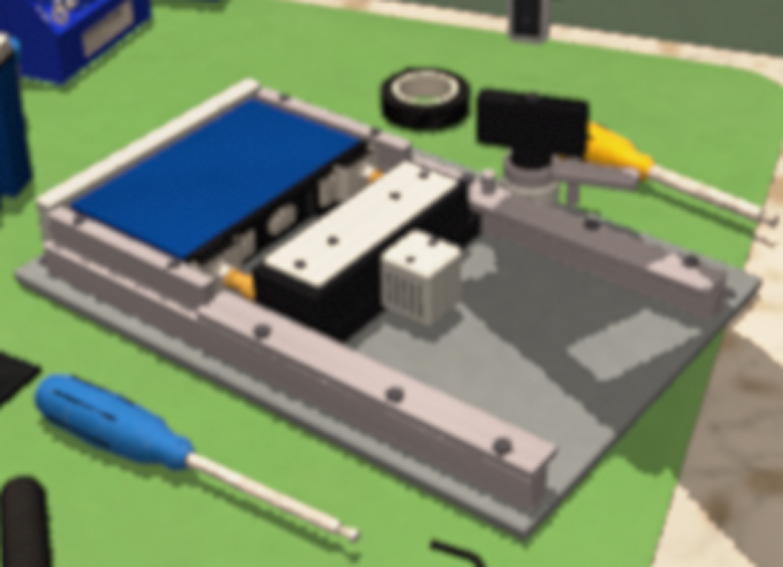

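>>> jog_arm --deltas "0 0.22 -0.6 0 0 0;0 0 -1 0 0 0;0 0 -1 0 0 0;0 0 -1 0 0 0;0 0 0 0 0 0"

```text
time: 12.18
eef_pos: [0.4975, -0.284, 0.0752]
tcp_rot: [0.004, 1.0, 0.002, -0.002]
contact_force: [-0.0, -0.1, 0.2]
opening: 0.602
finger_force: 0.0
```

>>> jog_arm --deltas "0 0 0 0 0 0;0 0 0 0 0 0;0 0 0 0 0 0;0 0 0 0 0 0;0 0 0 0 0 0;0 0 0 0 0 0;0 0 0 0 0 0;0 0 0 0 0 0" --gripper 0 --squeeze 40

```text
time: 13.18
eef_pos: [0.4997, -0.2854, 0.0795]
tcp_rot: [0.004, 1.0, -0.0, 0.001]
contact_force: [-0.3, 2.6, 5.4]
opening: 0.156
finger_force: 41.0
```

>>> jog_arm --deltas "0 0 0 0 0 -1;0 0 0 0 0 -1;0 0 0 0 0 -1;0 0 0 0 0 -1;0 0 0 0 0 -1;0 0 0 0 0 -1;0 0 0 0 0 -1;0 0 0 0 0 -1;0 0 0 0 0 -1;0 0 0 0 0 -1;0 0 0 0 0 0"

```text
time: 14.55
eef_pos: [0.5, -0.2848, 0.0795]
tcp_rot: [0.484, 0.875, 0.001, 0.001]
contact_force: [1.2, 4.7, 5.1]
opening: 0.156
finger_force: 41.1
```

```bash
python3 - <<'E'
from h import *
s=get_state();print(s["wrist_torque"],s["qpos"])
E
```

```text
[ 0.62859521 -0.0464322  -0.07681536] [-6.94693959e-01  2.70644511e-01  1.93788217e+00  1.89124867e-03
  9.31947555e-01 -1.25670554e+00]
```

>>> jog_arm --deltas "0 0 0 0 0 -1;0 0 0 0 0 -1;0 0 0 0 0 -1;0 0 0 0 0 -1;0 0 0 0 0 -1;0 0 0 0 0 -1;0 0 0 0 0 -1;0 0 0 0 0 -1;0 0 0 0 0 -0.7;0 0 0 0 0 0"

```text
time: 15.8
eef_pos: [0.5005, -0.2847, 0.0795]
tcp_rot: [0.808, 0.59, 0.001, 0.001]
contact_force: [3.0, 4.6, 4.3]
opening: 0.161
finger_force: 41.0
```

```bash
python3 - <<'E'
from h import *
s=get_state();q=s["tcp_rot"];print(s["wrist_torque"],np.degrees(2*np.arctan2(q[1],q[0]))-90)
E
```

```text
[ 0.68380201 -0.25494972 -0.1453019 ] -17.711672845166817
```

>>> jog_arm --deltas "0 0 0 0 0 -0.5;0 0 0 0 0 -0.4;0 0 0 0 0 0;0 0 0 0 0 0"

```text
time: 16.3
eef_pos: [0.5005, -0.2848, 0.0795]
tcp_rot: [0.832, 0.555, 0.001, 0.001]
contact_force: [3.5, 4.8, 5.0]
opening: 0.159
finger_force: 41.0
```

```bash
python3 - <<'E'
from h import *
s=get_state();q=s["tcp_rot"];print(s["wrist_torque"],np.degrees(2*np.arctan2(q[1],q[0]))-90)
E
```

```text
[ 0.712956   -0.37696116  0.640011  ] -22.621756034818517
```

>>> jog_arm --deltas "0 0 0 0 0 -0.5;0 0 0 0 0 0;0 0 0 0 0 0"

```text
time: 16.68
eef_pos: [0.5005, -0.2849, 0.0795]
tcp_rot: [0.844, 0.536, 0.0, 0.001]
contact_force: [3.6, 5.0, 4.5]
opening: 0.155
finger_force: 60.2
```

```bash
python3 - <<'E'
from h import *
s=get_state();q=s["tcp_rot"];print(s["wrist_torque"],np.degrees(2*np.arctan2(q[1],q[0]))-90)
E
```

```text
[ 0.81399372 -0.525877    1.49895406] -25.190892912117533
```

>>> jog_arm --deltas "0 0 0 0 0 0;0 0 0 0 0 0;0 0 0 0 0 0;0 0 0 0 0 0;0 0 1 0 0 0;0 0 1 0 0 0;0 0 1 0 0 0;0 0 1 0 0 0;0 0 1 0 0 0;-0.5 1 1 0 0 0;-0.5 1 1 0 0 0;-0.5 1 1 0 0 0;-0.5 1 0 0 0 0;0 1 0 0 0 0;0 1 0 0 0 0;0 1 0 0 0 0;0 1 0 0 0 0;0 1 0 0 0 0;0 1 0 0 0 0;0 1 0 0 0 0" --gripper 0.6

```text
time: 19.18
eef_pos: [0.459, -0.0638, 0.2381]
tcp_rot: [0.846, 0.533, -0.0, -0.0]
contact_force: [-0.4, 0.4, -0.6]
opening: 0.599
finger_force: 0.0
```

>>> jog_arm --deltas "0 1 0 0 0 0;0 1 0 0 0 0;0 1 0 0 0 0;0 1 0 0 0 0;0 1 0 0 0 0;0 1 0 0 0 0;0 1 0 0 0 0;0 1 0 0 0 0;0 1 0 0 0 0;0 1 0 0 0 0;0 0 0 0 0 0;0 0 0 0 0 0"

```text
time: 20.68
eef_pos: [0.4589, 0.1348, 0.2381]
tcp_rot: [0.846, 0.533, -0.0, 0.0]
contact_force: [0.4, -0.3, 0.8]
opening: 0.603
finger_force: 0.0
```

```bash
python3 - <<'E'
from h import *
c=cam("top");a=c["color"][140:340,215:395]
cv2.imwrite("pics/t5.png",cv2.resize(a,None,fx=3,fy=3,interpolation=cv2.INTER_CUBIC))
E
```

```text
(no output)
```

View pics/t5.png

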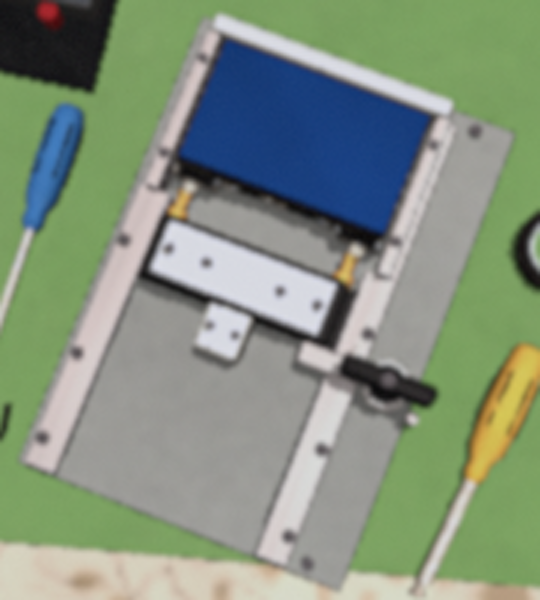

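```bash
python3 - <<'E'
from h import *
c=cam("top");I=c["color"];a=cv2.resize(I[250:285,322:366],None,fx=14,fy=14,interpolation=cv2.INTER_CUBIC)
cv2.imwrite("pics/t6.png",a)
m=(I.max(2)<60).astype(np.uint8);m[:, :326]=0;m[:250]=0;m[285:]=0;m[:,366:]=0
n,l,st,ce=cv2.connectedComponentsWithStats(m);k=1+st[1:,4].argmax();ys,xs=np.where(l==k);print(st[k],ce[k])
W=back(c,np.c_[xs,ys].astype(float),.088)[:,:2];W-=W.mean(0);v=np.linalg.svd(W)[2][0];print("wing",np.degrees(np.arctan2(v[1],v[0])))
g=lambda p,z:back(c,np.array([215,140])+np.array(p)/3.,z)
for nm,p,z in(("bed rear",[[25,462],[340,590]],.012),("cell front",[[180,160],[378,238]],.048),("plate rear",[[150,272],[322,340]],.056),("plate front",[[170,218],[340,284]],.056),("front wall",[[218,16],[452,103]],.048)):
    q=g(p,z);e=q[0]-q[1];print(nm,np.degrees(np.arctan2(e[1],e[0])))
E
```

```text
[329 259  31  16 206] [343.53883495 267.49029126]
wing -111.17177158566601
bed rear 67.55598871469397
cell front 67.22760391548998
plate rear 67.47940175910173
plate front 67.6719329292206
front wall 67.92818763247593
```

View pics/t6.png

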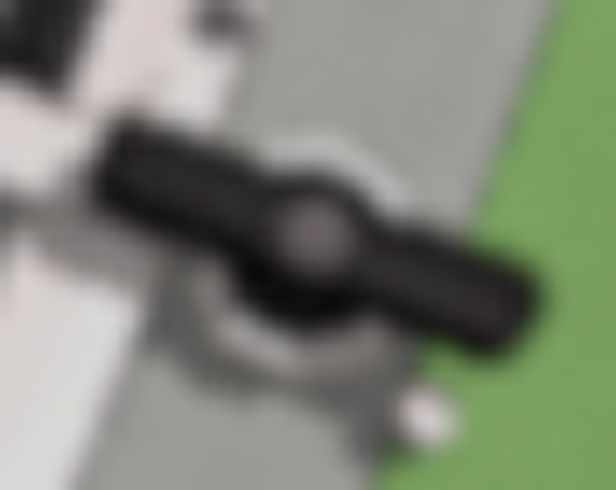

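```bash
python3 - <<'E'
from h import *
c=cam("top")
def ang(I,th,r0):
    a=cv2.resize(I[235:300,310:375],None,fx=8,fy=8,interpolation=cv2.INTER_CUBIC).max(2)
    ys,xs=np.where(a<th);P=back(c,np.c_[(xs+.5)/8-.5+310,(ys+.5)/8-.5+235],.088)[:,:2]
    d=P-[.4995,-.2855];r=np.linalg.norm(d,axis=1);k=(r>r0)&(r<.036);d=d[k]
    # two wing halves
    v=np.linalg.svd(d-d.mean(0),full_matrices=False)[2][0];s=np.sign((d-d.mean(0))@v);A=d[s>0].mean(0)-d[s<0].mean(0)
    return np.degrees(np.arctan2(A[1],A[0]))%180,k.sum()
for n,I in(("start",cv2.imread("pics/top0.png")),("now",c["color"])):
    print(n,[np.round(ang(I,t,r),1) for t in(45,60,80) for r in(.016,.02)])
E
```

```text
start [array([ 179.7, 3776. ]), array([ 179.3, 2779. ]), array([ 178., 6361.]), array([ 177.8, 4510. ]), array([ 178.1, 8036. ]), array([ 177.8, 5835. ])]
now [array([  68.6, 4386. ]), array([  68.7, 3000. ]), array([  68.6, 6202. ]), array([  68.7, 4240. ]), array([  68.7, 7467. ]), array([  68.8, 5162. ])]
```

```bash
python3 - <<'E'
from h import *
c=cam("top");g=lambda p,z:back(c,np.array([215,140])+np.array(p)/3.,z)
d=np.array([np.cos(.39),-np.sin(.39),0])
b=g([[209,302],[254,318],[238,362],[194,346]],.05).mean(0);ce=g([[222,38],[437,115],[378,238],[180,160]],.048).mean(0)
b0=g([[180,384],[222,398],[207,444],[163,430]],.050).mean(0)
h=g([[170,218],[340,284],[322,340],[150,272]],.056).mean(0)
k=np.array([.4992,-.2855,0])
print("handle-cell",(ce-b)@d,"(141.5)","travel",(b-b0)@d,"head-cell",(ce-h)@d,"(104.5) head-knob",(h-k)@d)
E
```

```text
handle-cell 0.1407523957681024 (141.5) travel 0.05691447711203609 head-cell 0.10339163316078365 (104.5) head-knob 0.03025352391902375
```

```bash
python3 -c "
from plant import ctrl
print(ctrl.sign_off())"
```

```text
the job is handed in; nothing more can be done
None
```

The job is handed in: by the last picture the contact head is home within about 1 mm, and the latch knob is about 0.02 rad from its expected end-stop angle with its arm behind the head. The gripper has let go and is clear; the sign-off returned no verdict.

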